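# Turn in the milk pan's handle on the toy-shop play hob

## Task

On the toy shop's display counter, the milk pan with the blue handle stands on the play hob partly under the glass shelf, its handle sticking out past the side of the hob where passing children would catch it. Swing the handle inward, sliding the pan round where it stands on its ring without lifting or tipping it, until the whole handle lies over the hob and clear of the other two pans. Do not shift the other pans or the kettle, do not bump the glass shelf, and leave the pan standing still on its ring.

Things in the scene. Friction and masses are not known exactly. Their poses are not given: they have to be found in the camera images.
- milk_pan: The pan to turn: polished steel, round, 110 mm across (116 at the rim), 65 mm high, about 0.2 to 0.35 kg, loose, with one long handle. Origin: centre of its underside, on the hob's top; z up; its x axis points along the handle, from the pan's centre outward.
- handle_grip (a point): Point on the centre line of the milk pan's handle, 120 mm out from the pan's centre and 56 mm above its underside. The handle is a level round blue bar 15 mm in diameter, from 80 to 165 mm out; a thinner steel stem joins it to the pan. Axes as the milk pan's.
- handle_tip (a point): Outer end of the blue handle, on its centre line, 165 mm out from the pan's centre and 56 mm above its underside. Axes as the milk pan's.
- hob: Play hob, fixed: light wood box 340 x 340 mm, 60 mm high, black top, red knobs in front, four red-outlined rings 140 mm across, centred 82.5 mm before/behind and 85 mm left/right of the middle; the front left ring is empty. Origin: centre of its underside; x points to its back (away from the robot), y to its left, z up; edges at x, y = +-170 mm.
- ring (a point): Centre of the hob's back left ring, on its top face (60 mm up), where the milk pan stands and must stay. Axes as the hob's.
- stew_pot: Red lidded stew pot, loose, 0.35 kg, 120 mm across, 155 mm over its two small loop handles, 63 mm high, 77 with the lid's black knob. Stands on the back right or the front right ring. Origin: centre of its underside; z up.
- serving_pan: Low open copper pan, loose, 0.25 kg, 122 mm across, 157 mm over its two small loop handles, 32 mm high. Stands on the other right-hand ring. Origin: centre of its underside; z up.
- kettle: Small yellow play kettle, loose, standing on the counter to the right of the hob: 96 mm across, 112 mm high over its hoop, spout along its -x. Origin: centre of its underside; z up.
- riser: Fixed clear glass shelf 212 mm deep (x), 840 wide (y), 8 thick, on four 16 mm steel posts at x +-85, y +-400 mm. It overhangs the back of the hob and the handle as found: no room there for a tool pointing straight down. Stock up to 90 mm high on its right end. Origin: on the counter under the shelf's middle; x to its back, y to its left, z up.
- shelf_front (a point): Middle of the shelf's front edge at the height of the glass's underside (305 mm above the counter), 106 mm ahead of the riser's middle; a black strip 16 mm tall along this edge hangs 4 mm lower. The edge runs along the riser's y. Axes as the riser's.

How it is judged:
By the outcome, as a careful person would: the job done as asked, in the order asked, and still so for the second after the job is handed in, with the robot touching nothing.
It also fails if it takes over 53 s, if anything falls off the work surface, if the arm or the gripper's body presses on something with over 40 N, if the wrist force passes 120 N, or if a joint passes its speed limit or range.

## Robot

A 6-joint arm with a two-finger parallel gripper is mounted at the origin on the work surface. World frame = base frame: x ahead of the robot, y to its left, z up, the work surface at z = 0. Lengths are in mm, angles in rad, forces in N, time in s.
With the tool pointing down it reaches from about 375 to 975 mm from the base axis. Payload 3.8 kg.
Tool frame: the origin (TCP) lies between the finger pads, 19 mm behind the fingertips; this is the grasp point; z points along the fingers, y is the line along which they close (so a half turn about z gives the same grasp; the last joint's range is limited). The gripper opens to 85 mm and grips with 20 to 120 N. Pads are 22 mm wide; open, the fingers measure 114 mm over their backs; the gripper's body (76 mm by 85 mm) begins 54 mm behind the grasp point. The pads swing forward as they close: fully open they stand 13 mm farther back than shut.
Start: joints at [-1.213, 0.264, 1.604, -0, 1.274, -0.037], TCP at [259.615, -623.072, 249.98] pointing down, gripper open.
Joint ranges: [-2.63, 2.63], [-0.94, 2.18], [0.31, 2.57], [-1.31, 4.45], [0, 2.66], [-2.55, 2.55]. Speed limits (rad/s): [2.57, 2.57, 3.14, 3.14, 3.14, 3.14].

## Interface

Orientations are given as a rotation vector (axis times angle).
In Python, from cell import sense, camera, camera_info, sign_off gives the robot as it stands.
- The arm moves only by the tool jog_arm, never from a script. Its argument "increments" is a list of rows, each an object with "turn": the turn, a rotation vector about the tool's x, y, z normalised to -1 to 1, where 1 is 2 pi rad, a list of three; "dp": the shift along the tool's x, y, z normalised to -1 to 1, where 1 is 100 cm, a list of three; "fingers": the opening, from -1 (shut) to 1 (fully open). A call has 1 to 20 rows; each row is the pose to reach, as a shift and turn from the pose commanded when the call began, along the tool's axes at that moment, turning the shorter way round; what a row does not reach only later rows make up. A row lasts 1/10 s, in which the tool goes at most 50 mm and 8.59 degrees, less where a joint would pass 70% of its speed; a pose out of reach is approached as far as the arm can. A call with a number of a shift or a turn outside -1 to 1 is refused whole. A call with a gripper value outside its range is refused whole. The fingers move at their own pace and stop on an object; "newtons" is the grip in N (left out, the last holds). Time passes only in rows, so rows that repeat a pose let the fingers close. It gives the time, the measured TCP pose, the force, the opening and the grip force at its end, in the units of the state.
- sense(): the state, without advancing time (a new reading comes with each control period).
- camera(name): name is "scene" or "top"; returns the picture (420x560x3 uint8, blue, green, red); there is no depth.
- camera_info(name): a dict with "intrinsics" (3x3 intrinsics, pixels), "rvec" (rotation vector, rad) and "tvec" (3), from world to camera coordinates, as OpenCV has them. Camera axes: x right, y down, z forward; pixel columns grow to the right and rows downward; lengths in mm; the calibration is good to about 2 mm. A picture is of the moment at which its call begins. camera_info takes no time and is no camera call.
- sign_off(): hands the job in; it is judged then, once.
The state is a dict: "clock": time; "qpos": joint angles; "joint_velocities": joint speeds; "effort": joint torques, N m; "tool_pos": TCP position; "tool_rot": TCP orientation; "wrist_force": force on the tool from outside, world axes, zero at the start; "moment": the same for the moment, N m; "opening": finger opening in mm; "grasp_force": force on a finger pad.
Only numpy, scipy, OpenCV 4.12 (cv2) and the standard library are available. Lean on these libraries where they do the work, as an engineer would, in place of code of your own. Each camera call takes 0.05 s, during which the arm holds its last target. There are 200 camera calls.

## Working session

There is one attempt and no reset: what is moved stays moved. The work goes in short steps, Python scripts to look and compute and a tool call to move; the robot and the scene stay as the last step left them, time stands still between calls to the robot, and variables do not carry over. Pictures are saved under pics/ and viewed, at most 10 in all, crops included, and the job is handed in when it is done.

Besides the shell and the picture viewer there is one more tool, called after "Call:" as a command line: name --argument value ..., lists and objects as JSON in quotes. jog_arm: Moves the arm, as the interface text tells. Its arguments: {"type":"object","properties":{"increments":{"type":"array"},"newtons":{"type":"number"}},"required":["increments"]}

```bash
mkdir -p pics; python3 - <<'E'
from cell import *
import cv2
for n in("scene","top"):
    im=camera(n); cv2.imwrite(f"pics/{n}0.png",im)
    print(n,camera_info(n))
s=sense(); print(s)
E
```

```text
scene {'intrinsics': array([[489.07649632,   0.        , 284.28523411],
       [  0.        , 489.07649632, 215.33311532],
       [  0.        ,   0.        ,   1.        ]]), 'rvec': array([ 2.69236285, -0.24099206,  0.0523793 ]), 'tvec': array([-568.1512068 ,  134.0810358 , 1273.09184848])}
top {'intrinsics': array([[391.75122052,   0.        , 280.41611442],
       [  0.        , 391.75122052, 211.17505668],
       [  0.        ,   0.        ,   1.        ]]), 'rvec': array([ 2.16551847, -2.10618492,  0.18564781]), 'tvec': array([ -68.16604488,  598.00827837, 1095.13285876])}
{'clock': 0.1, 'qpos': array([-1.21290342e+00,  2.64716947e-01,  1.60530891e+00, -6.00296990e-06,
        1.27373458e+00, -3.69254615e-02]), 'joint_velocities': array([-0.00181981, -0.00091459, -0.0028292 , -0.00100319,  0.00242239,
        0.00108611]), 'effort': array([ 2.07345352e-04, -5.16707003e+01, -3.68589628e+01, -7.47462832e-05,
        6.31614865e-03,  3.31933359e-05]), 'tool_pos': array([ 259.37883701, -622.45166597,  248.72154297]), 'tool_rot': array([-3.07847859e+00, -6.15742161e-01,  5.52651343e-04]), 'wrist_force': array([-1.15951434, -0.28135087, -0.23258589]), 'moment': array([ 0.0194105 , -0.03789037, -0.0245059 ]), 'grasp_force': 0.0, 'opening': 85.42401219569174}
```

View pics/scene0.png

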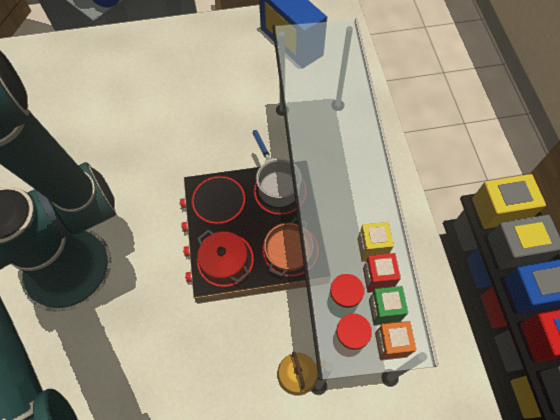

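View pics/top0.png

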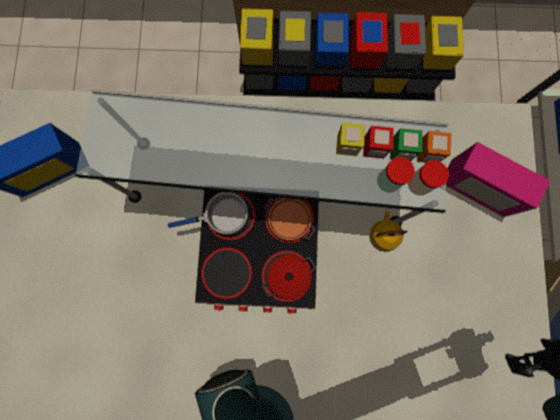

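```bash
cat > h.py <<'E'
import numpy as np, cv2
from cell import *
def cam(n):
    c=camera_info(n); R=cv2.Rodrigues(c["rvec"])[0]; return c["intrinsics"],R,c["tvec"]
def ray(n,p):
    K,R,t=cam(n); p=np.atleast_2d(p).astype(float)
    d=(np.c_[p,np.ones(len(p))]@np.linalg.inv(K).T)@R
    return -R.T@t,d
def plane(n,p,z):
    o,d=ray(n,p); return o+d*((z-o[2])/d[:,2])[:,None]
def tri(pa,pb,a="scene",b="top"):
    P=[cam(x)[0]@np.c_[cam(x)[1],cam(x)[2]] for x in(a,b)]
    X=cv2.triangulatePoints(P[0],P[1],np.atleast_2d(pa).T.astype(float),np.atleast_2d(pb).T.astype(float)); return (X[:3]/X[3]).T
def proj(n,X):
    K,R,t=cam(n); return cv2.projectPoints(np.atleast_2d(X).astype(float),cv2.Rodrigues(R)[0],t,K,None)[0][:,0]
def blue(n,im,box):
    x0,y0,x1,y1=box; c=im[y0:y1,x0:x1].astype(int)
    m=((c[...,0]-c[...,2])>35)&((c[...,0]-c[...,1])>15)
    n_,l,s,_=cv2.connectedComponentsWithStats(m.astype(np.uint8)); k=1+s[1:,4].argmax()
    p=np.argwhere(l==k)[:,::-1]+[x0,y0]; mu=p.mean(0); v=np.linalg.svd(p-mu,full_matrices=False)[2][0]; q=(p-mu)@v
    return mu,mu+v*(q.min()-.5),mu+v*(q.max()+.5),len(p)
E
python3 - <<'E'
from h import *
ims={n:cv2.imread(f"pics/{n}0.png") for n in("scene","top")}
bx={"scene":(235,115,275,175),"top":(155,205,215,240)}
r={n:blue(n,ims[n],bx[n]) for n in bx}
for n in bx:
    print(n,r[n]); print(plane(n,r[n][:3],116).round(1))
s,t=r["scene"],r["top"]
print("tri",tri(s[0],t[0]).round(1),tri(s[1],t[1]).round(1),tri(s[2],t[2]).round(1),tri(s[1],t[2]).round(1))
z=lambda n,b,f:cv2.resize(ims[n][b[1]:b[3],b[0]:b[2]],None,fx=f,fy=f,interpolation=cv2.INTER_CUBIC)
a=z("scene",(170,110,330,310),3); b=z("top",(150,170,330,320),4)
cv2.imwrite("pics/zs.png",a);cv2.imwrite("pics/zt.png",b)
E
```

```text
scene (array([259.47959184, 141.        ]), array([253.71088024, 129.58589157]), array([265.05749641, 152.03657316]), 98)
[[549.7 217.7 116. ]
 [540.1 256.6 116. ]
 [558.7 181.  116. ]]
top (array([181.93877551, 221.90816327]), array([195.69410208, 218.80456443]), array([167.52367289, 225.16062663]), 98)
[[551.1 217.3 116. ]
 [560.8 180.3 116. ]
 [541.1 256.  116. ]]
tri [[550.1 216.7 117.7]] [[534.5 145.5 274.4]] [[ 571.3  318.7 -101.1]] [[540.3 255.3 117.9]]
```

View pics/zs.png

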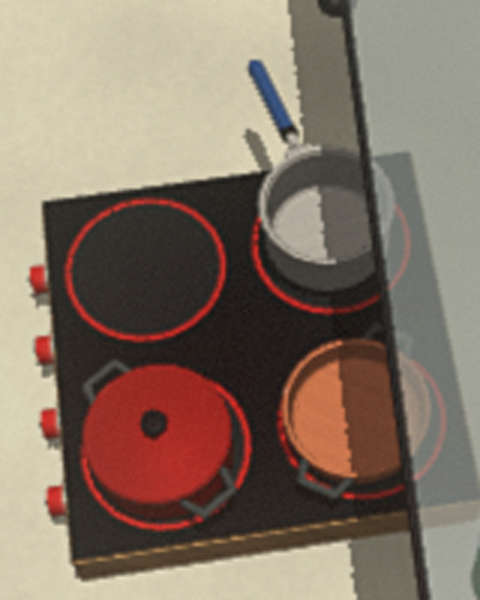

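View pics/zt.png

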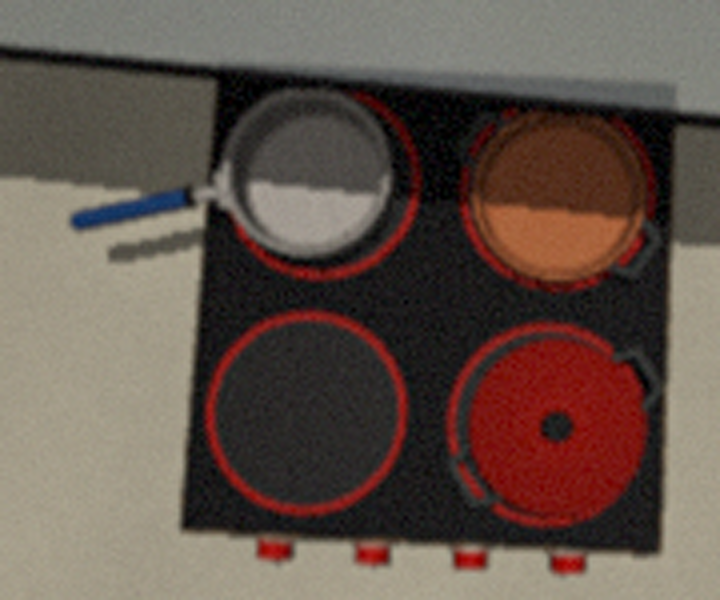

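```bash
python3 - <<'E'
from h import *
T=lambda x,y:(x/4+150-.375,y/4+170-.375)
S=lambda x,y:(x/3+170-.33,y/3+110-.33)
tc=[T(182,528),T(660,551),T(676,88),T(218,70)]
sc=[S(43,202),S(75,560),S(411,152)]
print("hob corners top z60 FL,FR,BR,BL\n",plane("top",tc,60).round(1)); print("scene FL,FR,BL\n",plane("scene",sc,60).round(1))
print("tri FL, FR",tri(sc[:2],tc[:2]).round(1))
def circ(p):
    A=np.c_[2*p,np.ones(len(p))]; s=np.linalg.lstsq(A,(p**2).sum(1),rcond=None)[0]; return s[:2],np.sqrt(s[2]+s[:2]@s[:2])
for n,b in(("top",(198,244,255,304)),("scene",(188,172,248,226))):
    im=cv2.imread(f"pics/{n}0.png").astype(int)[b[1]:b[3],b[0]:b[2]]
    m=(im[...,2]-im[...,1])>60; p=np.argwhere(m)[:,::-1]+[b[0],b[1]]
    P=plane(n,p,60)[:,:2]
    for _ in range(3):
        c,r=circ(P); e=abs(np.hypot(*(P-c).T)-r); P=P[e<6]
    print("FL ring",n,c.round(1),r.round(1),len(P))
print("pan rim top",plane("top",[T(306,174),T(218,174),T(393,174),T(306,88),T(306,260)],125).round(1))
print("pan rim scene",plane("scene",[S(260,200),S(310,146),S(320,265)],125).round(1))
# shelf strip
print("strip top",plane("top",[(80,177),(200,187),(320,199),(440,211)],309).round(1))
print("strip scene",plane("scene",[(278,50),(288,150),(305,260),(316,360)],309).round(1))
print("tri strip corner-ish; stew/serving centres", plane("top",[T(556,427)],137).round(1),plane("scene",[S(154,423)],137).round(1))
print("serving",plane("top",[T(560,196)],92).round(1))
E
```

```text
hob corners top z60 FL,FR,BR,BL
 [[ 335.8  179.1   60. ]
 [ 329.  -154.2   60. ]
 [ 659.3 -161.7   60. ]
 [ 663.1  173.6   60. ]]
scene FL,FR,BL
 [[ 334.7  177.4   60. ]
 [ 329.8 -156.8   60. ]
 [ 670.3  170.    60. ]]
tri FL, FR [[ 334.7  179.7   56.3]
 [ 328.8 -154.7   53.5]]
FL ring top [418.   96.7] 68.1 346
FL ring scene [417.1  95.2] 67.9 331
pan rim top [[577.4  96.5 125. ]
 [575.7 156.4 125. ]
 [579.1  37.3 125. ]
 [637.4  99.6 125. ]
 [518.6  93.6 125. ]]
pan rim scene [[524.6 107.4 125. ]
 [575.3 152.7 125. ]
 [564.1  37.3 125. ]]
strip top [[ 621.8  408.3  309. ]
 [ 606.4  133.7  309. ]
 [ 586.4 -139.8  309. ]
 [ 566.5 -411.7  309. ]]
strip scene [[ 623.3  339.   309. ]
 [ 595.6   54.4  309. ]
 [ 582.6 -200.2  309. ]
 [ 565.  -389.1  309. ]]
tri strip corner-ish; stew/serving centres [[411.9 -77.5 137. ]] [[412.  -82.3 137. ]]
serving [[572.2 -77.8  92. ]]
```

```bash
cat >> h.py <<'E'
from scipy.spatial.transform import Rotation as Ro
C=np.array([580.,96.2,60.])
def grip(az,r=120,lean=35,rel=26,z=116.5):
    """tool pose gripping the handle lying at azimuth az (deg)"""
    h=np.array([np.cos(np.radians(az)),np.sin(np.radians(az)),0]); b=np.radians(az+rel); l=np.radians(lean)
    Z=-np.array([np.sin(l)*np.cos(b),np.sin(l)*np.sin(b),np.cos(l)])
    Y=np.cross(Z,h); Y/=np.linalg.norm(Y); X=np.cross(Y,Z)
    p=C+r*h; p[2]=z
    return p,Ro.from_matrix(np.c_[X,Y,Z])
def row(p0,R0,p,R):
    return (R0.inv().apply(p-p0)/1000).round(4).tolist(),((R0.inv()*R).as_rotvec()/2/np.pi).round(4).tolist()
def now():
    s=sense(); return np.array(s["tool_pos"]),Ro.from_rotvec(s["tool_rot"])
E
python3 - <<'E'
from h import *
p0,R0=np.array([259.615,-623.072,249.98]),now()[1]
p,R=grip(104.3); print(p,R.as_matrix().round(2))
hov=p-R.as_matrix()[:,2]*110; print(hov)
for q in([420,-420,300],[440,-150,300],[450,60,280],hov): print(row(p0,R0,np.array(q),R0),row(p0,R0,np.array(q),R))
E
```

```text
[550.36011847 212.48188777 116.5       ] [[-0.07  0.93  0.37]
 [ 0.87  0.24 -0.44]
 [-0.49  0.29 -0.82]]
[509.55194703 260.60123186 206.60672487]
([0.2262, -0.1259, -0.0497], [0.0, 0.0, 0.0]) ([0.2262, -0.1259, -0.0497], [-0.0982, -0.0374, -0.2065])
([0.3485, -0.3674, -0.0492], [0.0, 0.0, 0.0]) ([0.3485, -0.3674, -0.0492], [-0.0982, -0.0374, -0.2065])
([0.4385, -0.5574, -0.0288], [0.0, 0.0, 0.0]) ([0.4385, -0.5574, -0.0288], [-0.0982, -0.0374, -0.2065])
([0.5706, -0.7195, 0.045], [0.0, 0.0, 0.0]) ([0.5706, -0.7195, 0.045], [-0.0982, -0.0374, -0.2065])
```

Call:
jog_arm --increments '[{"dp":[0.226,-0.126,-0.05],"turn":[0,0,-0.05],"fingers":0.2},{"dp":[0.226,-0.126,-0.05],"turn":[0,0,-0.05],"fingers":0.2},{"dp":[0.226,-0.126,-0.05],"turn":[0,0,-0.05],"fingers":0.2},{"dp":[0.226,-0.126,-0.05],"turn":[0,0,-0.05],"fingers":0.2},{"dp":[0.226,-0.126,-0.05],"turn":[0,0,-0.05],"fingers":0.2},{"dp":[0.226,-0.126,-0.05],"turn":[0,0,-0.05],"fingers":0.2},{"dp":[0.348,-0.367,-0.05],"turn":[0,0,-0.12],"fingers":0.2},{"dp":[0.348,-0.367,-0.05],"turn":[0,0,-0.12],"fingers":0.2},{"dp":[0.348,-0.367,-0.05],"turn":[0,0,-0.12],"fingers":0.2},{"dp":[0.348,-0.367,-0.05],"turn":[0,0,-0.12],"fingers":0.2},{"dp":[0.348,-0.367,-0.05],"turn":[0,0,-0.12],"fingers":0.2},{"dp":[0.348,-0.367,-0.05],"turn":[0,0,-0.12],"fingers":0.2},{"dp":[0.438,-0.557,-0.03],"turn":[-0.05,-0.02,-0.17],"fingers":0.2},{"dp":[0.438,-0.557,-0.03],"turn":[-0.05,-0.02,-0.17],"fingers":0.2},{"dp":[0.438,-0.557,-0.03],"turn":[-0.05,-0.02,-0.17],"fingers":0.2},{"dp":[0.438,-0.557,-0.03],"turn":[-0.05,-0.02,-0.17],"fingers":0.2},{"dp":[0.438,-0.557,-0.03],"turn":[-0.05,-0.02,-0.17],"fingers":0.2},{"dp":[0.438,-0.557,-0.03],"turn":[-0.05,-0.02,-0.17],"fingers":0.2},{"dp":[0.438,-0.557,-0.03],"turn":[-0.05,-0.02,-0.17],"fingers":0.2}]'

```text
clock: 2.0
tool_pos: [449.6, 59.2, 279.7]
tool_rot: [2.091, 1.897, -0.085]
wrist_force: [0.0, -0.8, -0.4]
opening: 51.5
grasp_force: 0.0
```

```bash
python3 - <<'E'
from h import *
s=sense(); print(s["clock"],s["qpos"].round(2),s["tool_pos"].round(1),s["opening"],s["wrist_force"])
p0,R0=now(); p,R=grip(104.3); Z=R.as_matrix()[:,2]
print(row(p0,R0,p-Z*110,R))
E
```

```text
2.0 [ 0.3  -0.24  2.09 -0.33  1.23  0.5 ] [449.6  59.2 279.7] 51.53032441756805 [ 0.02289999 -0.75471198 -0.36960306]
([0.219, 0.0305, 0.0247], [-0.0347, -0.0319, -0.0393])
```

Call:
jog_arm --increments '[{"dp":[0.219,0.0305,0.025],"turn":[-0.0347,-0.0319,-0.0393],"fingers":0.2},{"dp":[0.219,0.0305,0.025],"turn":[-0.0347,-0.0319,-0.0393],"fingers":0.2},{"dp":[0.219,0.0305,0.025],"turn":[-0.0347,-0.0319,-0.0393],"fingers":0.2},{"dp":[0.219,0.0305,0.025],"turn":[-0.0347,-0.0319,-0.0393],"fingers":0.2},{"dp":[0.219,0.0305,0.025],"turn":[-0.0347,-0.0319,-0.0393],"fingers":0.2},{"dp":[0.219,0.0305,0.025],"turn":[-0.0347,-0.0319,-0.0393],"fingers":0.2},{"dp":[0.219,0.0305,0.025],"turn":[-0.0347,-0.0319,-0.0393],"fingers":0.2},{"dp":[0.219,0.0305,0.025],"turn":[-0.0347,-0.0319,-0.0393],"fingers":0.2}]'

```text
clock: 2.8
tool_pos: [510.3, 258.8, 207.5]
tool_rot: [1.642, 1.933, -0.132]
wrist_force: [-0.1, -0.9, -0.0]
opening: 51.1
grasp_force: 0.0
```

```bash
python3 - <<'E'
from h import *
s=sense(); print(s["clock"],s["qpos"].round(2),s["tool_pos"].round(1),s["opening"],s["wrist_force"])
p0,R0=now(); p,R=grip(104.3); Z=R.as_matrix()[:,2]
print(p0-(p-Z*110),row(p0,R0,p-Z*110,R),row(p0,R0,p,R))
ims=[]
for n,b in(("scene",(190,60,350,260)),("top",(130,150,290,350))):
    im=camera(n); q=proj(n,np.vstack([p0,p0+80*R0.as_matrix()[:,2],p0+110*R0.as_matrix()[:,2]]))
    for x in q: cv2.circle(im,tuple(x.round().astype(int).tolist()),0,(0,255,255),-1)
    ims.append(cv2.resize(im[b[1]:b[3],b[0]:b[2]],None,fx=2.5,fy=2.5,interpolation=cv2.INTER_CUBIC))
cv2.imwrite("pics/hov.png",np.hstack(ims))
E
```

```text
2.8 [ 0.76  0.13  1.96 -0.67  1.18  0.9 ] [510.3 258.8 207.5] 51.131694782520256 [-0.1173986 -0.9472317 -0.037135 ]
[ 0.75910832 -1.7865539   0.88172622] ([0.002, -0.0005, -0.0003], [-0.0002, 0.0001, -0.0006]) ([0.0021, -0.0004, 0.1097], [-0.0002, 0.0001, -0.0006])
```

View pics/hov.png

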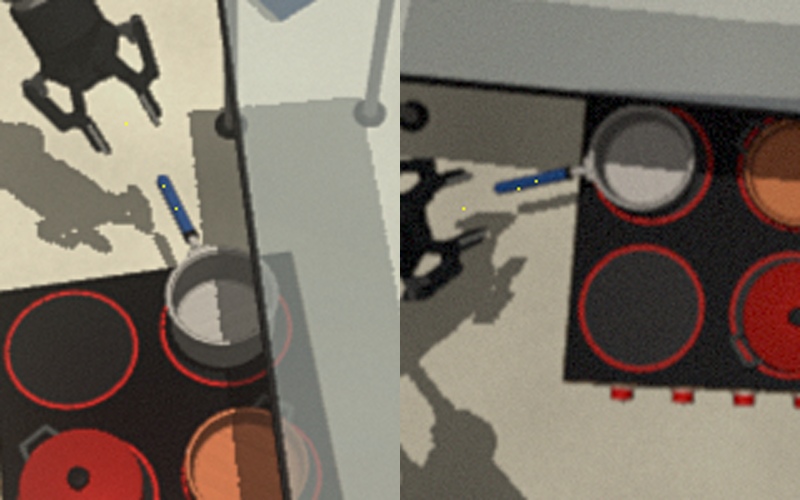

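The tool hovers with the fingers straddling the handle's line. The projected plunge points fall on the blue bar, at about (163,186) in the left half and (518,188) in the right half of the picture.

Call:
jog_arm --increments '[{"dp":[0.002,-0.0005,0.03],"turn":[0,0,-0.0006],"fingers":0.2},{"dp":[0.002,-0.0005,0.06],"turn":[0,0,-0.0006],"fingers":0.2},{"dp":[0.002,-0.0005,0.08],"turn":[0,0,-0.0006],"fingers":0.2},{"dp":[0.002,-0.0005,0.095],"turn":[0,0,-0.0006],"fingers":0.2},{"dp":[0.002,-0.0005,0.105],"turn":[0,0,-0.0006],"fingers":0.2},{"dp":[0.002,-0.0005,0.11],"turn":[0,0,-0.0006],"fingers":0.2},{"dp":[0.002,-0.0005,0.11],"turn":[0,0,-0.0006],"fingers":0.2}]'

```text
clock: 3.6
tool_pos: [550.3, 214.2, 115.8]
tool_rot: [1.636, 1.938, -0.132]
wrist_force: [-0.4, 0.0, 0.6]
opening: 51.2
grasp_force: 0.0
```

```bash
python3 - <<'E'
from h import *
s=sense(); print(s["qpos"].round(2),s["wrist_force"])
p0,R0=now(); p,R=grip(104.3)
print(p0-p,row(p0,R0,p,R))
ims=[]
for n,b in(("scene",(210,90,310,190)),("top",(140,170,240,270))):
    im=camera(n)
    ims.append(cv2.resize(im[b[1]:b[3],b[0]:b[2]],None,fx=4,fy=4,interpolation=cv2.INTER_CUBIC))
cv2.imwrite("pics/dn.png",np.hstack(ims))
E
```

```text
[ 0.65  0.24  2.02 -0.75  0.99  0.95] [-0.42060033  0.02432753  0.62955606]
[-0.10958406  1.70965111 -0.71323898] ([-0.0018, -0.0001, 0.0002], [0.0, -0.0, 0.0003])
```

View pics/dn.png

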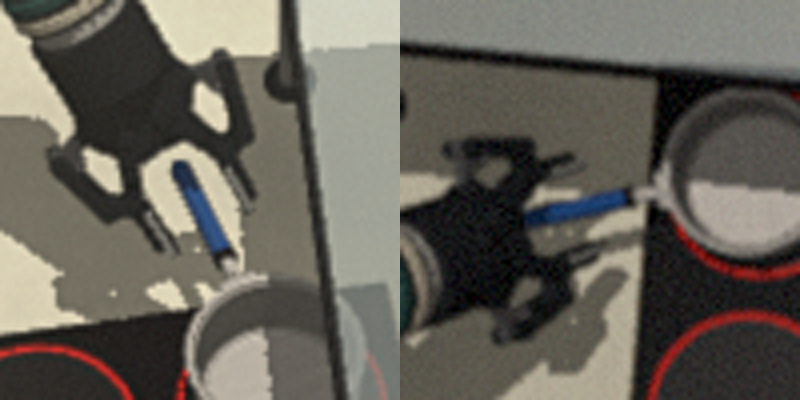

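The bar lies midway between the two pads in both views, with nothing touching. Now I'll close gently.

Call:
jog_arm --increments '[{"dp":[0,0,0],"turn":[0,0,0],"fingers":-0.3},{"dp":[0,0,0],"turn":[0,0,0],"fingers":-0.5},{"dp":[0,0,0],"turn":[0,0,0],"fingers":-0.55},{"dp":[0,0,0],"turn":[0,0,0],"fingers":-0.6},{"dp":[0,0,0],"turn":[0,0,0],"fingers":-0.65},{"dp":[0,0,0],"turn":[0,0,0],"fingers":-0.7},{"dp":[0,0,0],"turn":[0,0,0],"fingers":-0.75},{"dp":[0,0,0],"turn":[0,0,0],"fingers":-0.8},{"dp":[0,0,0],"turn":[0,0,0],"fingers":-0.8},{"dp":[0,0,0],"turn":[0,0,0],"fingers":-0.8}]' --newtons 20

```text
clock: 4.7
tool_pos: [550.2, 214.8, 115.9]
tool_rot: [1.636, 1.938, -0.131]
wrist_force: [-1.5, 2.5, 2.3]
opening: 14.3
grasp_force: 20.1
```

```bash
python3 - <<'E'
from h import *
s=sense(); print(s["qpos"].round(2),s["wrist_force"].round(2),s["moment"].round(3),s["opening"],s["grasp_force"])
p0,R0=now(); print(p0)
ims={n:camera(n) for n in("scene","top")}
bx={"scene":(235,105,275,175),"top":(155,205,215,240)}
for n in bx: r=blue(n,ims[n],bx[n]); print(n,r[3],plane(n,r[:3],116).round(1).tolist())
# arc rows about pan centre, tool-frame, 1.75 deg steps
for k in range(1,21):
    Q=Ro.from_euler("z",1.75*k,degrees=True); Cc=C.copy(); Cc[2]=p0[2]
    print(k,*row(p0,R0,Cc+Q.apply(p0-Cc),Q*R0))
E
```

```text
[ 0.65  0.24  2.02 -0.75  0.99  0.95] [-1.55  2.51  2.33] [ 0.306  0.267 -0.032] 14.269087173632197 20.09476751089096
[550.21147768 214.78627056 115.88055259]
scene 69 [[552.0, 203.9, 116.0], [544.2, 228.0, 116.0], [559.4, 181.0, 116.0]]
top 89 [[551.8, 208.8, 116.0], [560.4, 180.1, 116.0], [540.9, 244.9, 116.0]]
1 [-0.0006, -0.0036, -0.0009] [-0.0024, 0.0014, -0.004]
2 [-0.0013, -0.0071, -0.0018] [-0.0048, 0.0028, -0.008]
3 [-0.0021, -0.0107, -0.0026] [-0.0072, 0.0043, -0.0119]
4 [-0.003, -0.0143, -0.0033] [-0.0096, 0.0057, -0.0159]
5 [-0.0039, -0.0178, -0.004] [-0.012, 0.0071, -0.0199]
6 [-0.005, -0.0213, -0.0046] [-0.0144, 0.0085, -0.0239]
7 [-0.0062, -0.0248, -0.0052] [-0.0168, 0.01, -0.0279]
8 [-0.0074, -0.0283, -0.0056] [-0.0192, 0.0114, -0.0319]
9 [-0.0088, -0.0318, -0.0061] [-0.0216, 0.0128, -0.0358]
10 [-0.0102, -0.0352, -0.0064] [-0.024, 0.0142, -0.0398]
11 [-0.0117, -0.0386, -0.0067] [-0.0264, 0.0157, -0.0438]
12 [-0.0134, -0.0419, -0.007] [-0.0287, 0.0171, -0.0478]
13 [-0.0151, -0.0453, -0.0071] [-0.0311, 0.0185, -0.0518]
14 [-0.0168, -0.0485, -0.0072] [-0.0335, 0.0199, -0.0558]
15 [-0.0187, -0.0518, -0.0073] [-0.0359, 0.0213, -0.0597]
16 [-0.0206, -0.055, -0.0072] [-0.0383, 0.0228, -0.0637]
17 [-0.0227, -0.0581, -0.0071] [-0.0407, 0.0242, -0.0677]
18 [-0.0248, -0.0612, -0.007] [-0.0431, 0.0256, -0.0717]
19 [-0.0269, -0.0642, -0.0067] [-0.0455, 0.027, -0.0757]
20 [-0.0292, -0.0672, -0.0064] [-0.0479, 0.0285, -0.0797]
```

Call:
jog_arm --increments '[{"dp":[-0.00015,0.0001,-0.00025],"turn":[0,0,0],"fingers":-0.8},{"dp":[-0.00015,0.0001,-0.00025],"turn":[0,0,0],"fingers":-0.8},{"dp":[-0.00015,0.0001,-0.00025],"turn":[0,0,0],"fingers":-0.8}]'

```text
clock: 5.1
tool_pos: [550.1, 214.6, 115.9]
tool_rot: [1.636, 1.939, -0.132]
wrist_force: [-0.4, 2.8, 0.7]
opening: 14.5
grasp_force: 20.0
```

Call:
jog_arm --increments '[{"dp":[-0.0006,-0.0036,-0.0009],"turn":[-0.0024,0.0014,-0.004],"fingers":-0.8},{"dp":[-0.0013,-0.0071,-0.0018],"turn":[-0.0048,0.0028,-0.008],"fingers":-0.8},{"dp":[-0.0021,-0.0107,-0.0026],"turn":[-0.0072,0.0043,-0.0119],"fingers":-0.8},{"dp":[-0.003,-0.0143,-0.0033],"turn":[-0.0096,0.0057,-0.0159],"fingers":-0.8},{"dp":[-0.0039,-0.0178,-0.004],"turn":[-0.012,0.0071,-0.0199],"fingers":-0.8},{"dp":[-0.005,-0.0213,-0.0046],"turn":[-0.0144,0.0085,-0.0239],"fingers":-0.8},{"dp":[-0.0062,-0.0248,-0.0052],"turn":[-0.0168,0.01,-0.0279],"fingers":-0.8},{"dp":[-0.0074,-0.0283,-0.0056],"turn":[-0.0192,0.0114,-0.0319],"fingers":-0.8},{"dp":[-0.0088,-0.0318,-0.0061],"turn":[-0.0216,0.0128,-0.0358],"fingers":-0.8},{"dp":[-0.0102,-0.0352,-0.0064],"turn":[-0.024,0.0142,-0.0398],"fingers":-0.8},{"dp":[-0.0102,-0.0352,-0.0064],"turn":[-0.024,0.0142,-0.0398],"fingers":-0.8},{"dp":[-0.0102,-0.0352,-0.0064],"turn":[-0.024,0.0142,-0.0398],"fingers":-0.8}]'

```text
clock: 6.3
tool_pos: [515.6, 199.8, 116.0]
tool_rot: [1.319, 2.16, -0.01]
wrist_force: [1.1, -0.2, -0.5]
opening: 14.5
grasp_force: 19.8
```

```bash
cat > nxt.py <<'E'
from h import *
import sys
step=float(sys.argv[1]); n=int(sys.argv[2]); dz=float(sys.argv[3])
s=sense(); print(s["qpos"].round(2),s["wrist_force"].round(2),s["moment"].round(3),s["opening"])
p0,R0=now(); Cc=C.copy(); Cc[2]=p0[2]; d=p0-Cc
print(p0.round(1),"r",np.hypot(*d[:2]),"az",np.degrees(np.arctan2(d[1],d[0])))
for k in range(1,n+1):
    Q=Ro.from_euler("z",step*k,degrees=True)
    t=Cc+Q.apply(d); t[2]+=dz*min(1,k/2)
    print(k,*row(p0,R0,t,Q*R0))
E
python3 nxt.py 1.75 20 0
```

```text
[ 0.65  0.08  2.21 -0.84  0.8   0.76] [ 1.11 -0.23 -0.54] [ 0.204  0.308 -0.025] 14.52772490406453
[515.6 199.8 116. ] r 121.95765175504968 az 121.84869532867957
1 [-0.0006, -0.0036, -0.0009] [-0.0024, 0.0014, -0.004]
2 [-0.0013, -0.0071, -0.0018] [-0.0048, 0.0028, -0.008]
3 [-0.0021, -0.0107, -0.0025] [-0.0072, 0.0043, -0.0119]
4 [-0.003, -0.0142, -0.0033] [-0.0096, 0.0057, -0.0159]
5 [-0.004, -0.0177, -0.0039] [-0.012, 0.0071, -0.0199]
6 [-0.0051, -0.0213, -0.0045] [-0.0144, 0.0085, -0.0239]
7 [-0.0063, -0.0247, -0.0051] [-0.0168, 0.01, -0.0279]
8 [-0.0075, -0.0282, -0.0055] [-0.0192, 0.0114, -0.0319]
9 [-0.0089, -0.0317, -0.006] [-0.0216, 0.0128, -0.0358]
10 [-0.0103, -0.0351, -0.0063] [-0.024, 0.0142, -0.0398]
11 [-0.0119, -0.0385, -0.0066] [-0.0264, 0.0156, -0.0438]
12 [-0.0135, -0.0418, -0.0068] [-0.0288, 0.0171, -0.0478]
13 [-0.0152, -0.0451, -0.007] [-0.0312, 0.0185, -0.0518]
14 [-0.017, -0.0484, -0.007] [-0.0336, 0.0199, -0.0558]
15 [-0.0189, -0.0516, -0.0071] [-0.036, 0.0213, -0.0597]
16 [-0.0208, -0.0548, -0.007] [-0.0384, 0.0227, -0.0637]
17 [-0.0228, -0.0579, -0.0069] [-0.0408, 0.0242, -0.0677]
18 [-0.0249, -0.061, -0.0067] [-0.0432, 0.0256, -0.0717]
19 [-0.0271, -0.064, -0.0065] [-0.0456, 0.027, -0.0757]
20 [-0.0294, -0.0669, -0.0062] [-0.0479, 0.0284, -0.0797]
```

Call:
jog_arm --increments '[{"dp":[-0.0006,-0.0036,-0.0009],"turn":[-0.0024,0.0014,-0.004],"fingers":-0.8},{"dp":[-0.0013,-0.0071,-0.0018],"turn":[-0.0048,0.0028,-0.008],"fingers":-0.8},{"dp":[-0.0021,-0.0107,-0.0025],"turn":[-0.0072,0.0043,-0.0119],"fingers":-0.8},{"dp":[-0.003,-0.0142,-0.0033],"turn":[-0.0096,0.0057,-0.0159],"fingers":-0.8},{"dp":[-0.004,-0.0177,-0.0039],"turn":[-0.012,0.0071,-0.0199],"fingers":-0.8},{"dp":[-0.0051,-0.0213,-0.0045],"turn":[-0.0144,0.0085,-0.0239],"fingers":-0.8},{"dp":[-0.0063,-0.0247,-0.0051],"turn":[-0.0168,0.01,-0.0279],"fingers":-0.8},{"dp":[-0.0075,-0.0282,-0.0055],"turn":[-0.0192,0.0114,-0.0319],"fingers":-0.8},{"dp":[-0.0089,-0.0317,-0.006],"turn":[-0.0216,0.0128,-0.0358],"fingers":-0.8},{"dp":[-0.0103,-0.0351,-0.0063],"turn":[-0.024,0.0142,-0.0398],"fingers":-0.8},{"dp":[-0.0103,-0.0351,-0.0063],"turn":[-0.024,0.0142,-0.0398],"fingers":-0.8},{"dp":[-0.0103,-0.0351,-0.0063],"turn":[-0.024,0.0142,-0.0398],"fingers":-0.8}]'

```text
clock: 7.5
tool_pos: [487.5, 175.6, 116.0]
tool_rot: [0.977, 2.338, 0.112]
wrist_force: [-0.6, -0.1, -1.3]
opening: 13.9
grasp_force: 19.8
```

```bash
python3 nxt.py 1.75 20 0
```

```text
[ 0.57 -0.09  2.39 -0.87  0.58  0.47] [-0.6  -0.12 -1.31] [ 0.124  0.423 -0.035] 13.906910952494126
[487.5 175.6 116. ] r 121.90576058674536 az 139.36224855314694
1 [-0.0006, -0.0036, -0.0009] [-0.0024, 0.0014, -0.004]
2 [-0.0013, -0.0071, -0.0018] [-0.0048, 0.0028, -0.008]
3 [-0.0021, -0.0107, -0.0025] [-0.0072, 0.0043, -0.0119]
4 [-0.003, -0.0142, -0.0033] [-0.0096, 0.0057, -0.0159]
5 [-0.004, -0.0177, -0.0039] [-0.012, 0.0071, -0.0199]
6 [-0.0051, -0.0212, -0.0045] [-0.0144, 0.0085, -0.0239]
7 [-0.0063, -0.0247, -0.0051] [-0.0168, 0.01, -0.0279]
8 [-0.0075, -0.0282, -0.0055] [-0.0192, 0.0114, -0.0319]
9 [-0.0089, -0.0316, -0.006] [-0.0216, 0.0128, -0.0358]
10 [-0.0104, -0.0351, -0.0063] [-0.024, 0.0142, -0.0398]
11 [-0.0119, -0.0384, -0.0066] [-0.0264, 0.0157, -0.0438]
12 [-0.0135, -0.0418, -0.0068] [-0.0288, 0.0171, -0.0478]
13 [-0.0152, -0.0451, -0.007] [-0.0312, 0.0185, -0.0518]
14 [-0.017, -0.0483, -0.007] [-0.0336, 0.0199, -0.0557]
15 [-0.0189, -0.0516, -0.0071] [-0.036, 0.0214, -0.0597]
16 [-0.0208, -0.0547, -0.007] [-0.0384, 0.0228, -0.0637]
17 [-0.0229, -0.0578, -0.0069] [-0.0408, 0.0242, -0.0677]
18 [-0.025, -0.0609, -0.0067] [-0.0432, 0.0256, -0.0717]
19 [-0.0272, -0.0639, -0.0065] [-0.0456, 0.0271, -0.0756]
20 [-0.0294, -0.0669, -0.0062] [-0.048, 0.0285, -0.0796]
```

Call:
jog_arm --increments '[{"dp":[0,0,0],"turn":[0,0,0],"fingers":-0.5},{"dp":[0,0,0],"turn":[0,0,0],"fingers":-0.2},{"dp":[0,0,0],"turn":[0,0,0],"fingers":0.2},{"dp":[0,0,0],"turn":[0,0,0],"fingers":0.2},{"dp":[0,0,0],"turn":[0,0,0],"fingers":0.2},{"dp":[0,0,-0.02],"turn":[0,0,0],"fingers":0.2},{"dp":[0,0,-0.06],"turn":[0,0,0],"fingers":0.2},{"dp":[0,0,-0.1],"turn":[0,0,0],"fingers":0.2},{"dp":[0,0,-0.12],"turn":[0,0,0],"fingers":0.2},{"dp":[0,0,-0.12],"turn":[0,0,0],"fingers":0.2}]'

```text
clock: 8.5
tool_pos: [421.8, 195.2, 217.8]
tool_rot: [0.975, 2.336, 0.12]
wrist_force: [-0.1, -0.6, -0.6]
opening: 51.1
grasp_force: 0.0
```

```bash
python3 - <<'E'
from h import *
p0,R0=now(); s=sense(); print(p0,s["qpos"].round(2))
ims={n:camera(n) for n in("scene","top")}
bx={"scene":(190,110,290,200),"top":(155,205,235,290)}
for n in bx:
    r=blue(n,ims[n],bx[n]); P=plane(n,r[:3],116); d=P[1]-P[2]; print(n,r[3],P.round(1).tolist(),np.degrees(np.arctan2(d[1],d[0])))
p,R=grip(139.4,r=122,lean=10,rel=30); Z=R.as_matrix()[:,2]
print(row(p0,R0,p-Z*90,R),p-Z*90)
b=(170,100,310,220); c=(150,180,290,300)
cv2.imwrite("pics/reg.png",np.hstack([cv2.resize(ims[n][q[1]:q[3],q[0]:q[2]],None,fx=2.8,fy=2.8,interpolation=cv2.INTER_CUBIC) for n,q in(("scene",b),("top",c))]))
E
```

```text
[421.76037767 195.15117775 217.78684746] [ 0.72 -0.34  2.36 -0.68  0.86  0.32]
scene 111 [[486.0, 177.2, 116.0], [455.5, 203.2, 116.0], [514.9, 152.6, 116.0]] 139.61263602949504
top 121 [[489.7, 174.7, 116.0], [515.7, 151.5, 116.0], [457.5, 203.4, 116.0]] -41.714837927190885
([-0.0327, 0.0152, 0.0408], [0.0326, 0.0621, -0.0113]) [472.00725661 178.46930802 205.13269777]
```

View pics/reg.png

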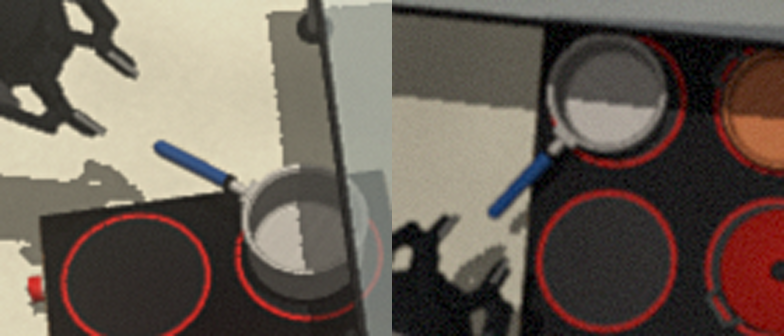

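The handle now lies at about 139° with its tip near (457,203) mm, and the pan is still on its ring. I'll regrip with a steeper tool, because joint 3 was nearing its limit.

Call:
jog_arm --increments '[{"dp":[-0.0327,0.0152,0.041],"turn":[0.0326,0.0621,-0.0113],"fingers":0.2},{"dp":[-0.0327,0.0152,0.041],"turn":[0.0326,0.0621,-0.0113],"fingers":0.2},{"dp":[-0.0327,0.0152,0.041],"turn":[0.0326,0.0621,-0.0113],"fingers":0.2},{"dp":[-0.0327,0.0152,0.041],"turn":[0.0326,0.0621,-0.0113],"fingers":0.2},{"dp":[-0.0327,0.0152,0.041],"turn":[0.0326,0.0621,-0.0113],"fingers":0.2},{"dp":[-0.0327,0.0152,0.041],"turn":[0.0326,0.0621,-0.0113],"fingers":0.2}]'

```text
clock: 9.2
tool_pos: [471.0, 175.0, 198.9]
tool_rot: [1.047, 2.783, 0.031]
wrist_force: [-0.4, 1.6, 0.8]
opening: 51.3
grasp_force: 0.0
```

```bash
python3 - <<'E'
from h import *
p0,R0=now(); s=sense(); print(p0,s["qpos"].round(2))
C[:2]=580.7,96
p,R=grip(139.3,r=122,lean=10,rel=30); print(row(p0,R0,p,R))
E
```

```text
[470.99117972 175.02807315 198.92317962] [ 0.37 -0.11  2.11 -0.11  1.   -0.43]
([-0.0001, 0.0052, 0.084], [-0.0016, -0.0001, -0.0003])
```

Call:
jog_arm --increments '[{"dp":[0,0,0],"turn":[0,0,0],"fingers":0.2},{"dp":[0,0,0],"turn":[0,0,0],"fingers":0.2}]'

```text
clock: 9.4
tool_pos: [469.9, 176.5, 200.1]
tool_rot: [1.041, 2.785, 0.034]
wrist_force: [-0.6, 0.6, -0.4]
opening: 51.4
grasp_force: 0.0
```

```bash
python3 - <<'E'
from h import *
p0,R0=now(); s=sense(); print(p0,s["qpos"].round(2))
C[:2]=580.7,96
p,R=grip(139.3,r=122,lean=10,rel=30); print(row(p0,R0,p,R))
E
```

```text
[469.85855212 176.51622431 200.14673083] [ 0.37 -0.12  2.11 -0.11  1.   -0.43]
([-0.0018, 0.0045, 0.0855], [-0.0012, -0.0002, 0.0003])
```

Call:
jog_arm --increments '[{"dp":[-0.002,0.0045,0.02],"turn":[-0.0012,0,0.0003],"fingers":0.2},{"dp":[-0.002,0.0045,0.045],"turn":[-0.0012,0,0.0003],"fingers":0.2},{"dp":[-0.002,0.0045,0.065],"turn":[-0.0012,0,0.0003],"fingers":0.2},{"dp":[-0.002,0.0045,0.078],"turn":[-0.0012,0,0.0003],"fingers":0.2},{"dp":[-0.002,0.0045,0.0855],"turn":[-0.0012,0,0.0003],"fingers":0.2},{"dp":[-0.002,0.0045,0.0855],"turn":[-0.0012,0,0.0003],"fingers":0.2},{"dp":[-0.002,0.0045,0.0855],"turn":[-0.0012,0,0.0003],"fingers":0.2},{"dp":[-0.002,0.0045,0.0855],"turn":[-0.0012,0,0.0003],"fingers":0.2}]'

```text
clock: 10.2
tool_pos: [490.7, 175.8, 118.9]
tool_rot: [1.043, 2.779, 0.049]
wrist_force: [-0.5, 0.3, -0.3]
opening: 51.1
grasp_force: 0.0
```

```bash
python3 - <<'E'
from h import *
p0,R0=now(); s=sense(); print(p0,s["qpos"].round(2),s["wrist_force"].round(2))
C[:2]=580.7,96
p,R=grip(139.3,r=122,lean=10,rel=30); print(row(p0,R0,p,R))
E
```

```text
[490.66119429 175.8202653  118.86446397] [ 0.35  0.01  2.16 -0.12  0.82 -0.43] [-0.5   0.27 -0.33]
([0.002, -0.002, 0.0019], [0.0005, -0.0, -0.0002])
```

Call:
jog_arm --increments '[{"dp":[0.001,-0.002,0.002],"turn":[0,0,0],"fingers":0.2},{"dp":[0.001,-0.002,0.002],"turn":[0,0,0],"fingers":0.2},{"dp":[0.001,-0.002,0.002],"turn":[0,0,0],"fingers":-0.3},{"dp":[0.001,-0.002,0.002],"turn":[0,0,0],"fingers":-0.5},{"dp":[0.001,-0.002,0.002],"turn":[0,0,0],"fingers":-0.55},{"dp":[0.001,-0.002,0.002],"turn":[0,0,0],"fingers":-0.6},{"dp":[0.001,-0.002,0.002],"turn":[0,0,0],"fingers":-0.65},{"dp":[0.001,-0.002,0.002],"turn":[0,0,0],"fingers":-0.7},{"dp":[0.001,-0.002,0.002],"turn":[0,0,0],"fingers":-0.75},{"dp":[0.001,-0.002,0.002],"turn":[0,0,0],"fingers":-0.8},{"dp":[0.001,-0.002,0.002],"turn":[0,0,0],"fingers":-0.8},{"dp":[0.001,-0.002,0.002],"turn":[0,0,0],"fingers":-0.8}]' --newtons 20

```text
clock: 11.4
tool_pos: [488.3, 174.6, 115.5]
tool_rot: [1.044, 2.78, 0.047]
wrist_force: [0.3, 0.4, 1.5]
opening: 14.2
grasp_force: 19.5
```

```bash
sed -i 's/C=np.array.*/C=np.array([580.7,96.,60.])/' h.py; python3 nxt.py 1.75 20 0
```

```text
[ 0.35  0.01  2.17 -0.12  0.82 -0.43] [0.33 0.45 1.54] [0.117 0.042 0.012] 14.177474558618078
[488.3 174.6 115.5] r 121.31185146348353 az 139.62042296237377
1 [-0.0001, -0.0037, -0.0003] [-0.0007, 0.0004, -0.0048]
2 [-0.0004, -0.0074, -0.0006] [-0.0014, 0.0009, -0.0096]
3 [-0.0007, -0.0111, -0.0009] [-0.0022, 0.0013, -0.0144]
4 [-0.0012, -0.0147, -0.0012] [-0.0029, 0.0017, -0.0191]
5 [-0.0018, -0.0184, -0.0014] [-0.0036, 0.0022, -0.0239]
6 [-0.0025, -0.022, -0.0016] [-0.0043, 0.0026, -0.0287]
7 [-0.0032, -0.0256, -0.0018] [-0.0051, 0.003, -0.0335]
8 [-0.0041, -0.0292, -0.002] [-0.0058, 0.0035, -0.0383]
9 [-0.0052, -0.0328, -0.0022] [-0.0065, 0.0039, -0.0431]
10 [-0.0063, -0.0363, -0.0023] [-0.0072, 0.0044, -0.0479]
11 [-0.0075, -0.0398, -0.0025] [-0.008, 0.0048, -0.0527]
12 [-0.0088, -0.0432, -0.0026] [-0.0087, 0.0052, -0.0574]
13 [-0.0103, -0.0467, -0.0027] [-0.0094, 0.0057, -0.0622]
14 [-0.0118, -0.05, -0.0028] [-0.0101, 0.0061, -0.067]
15 [-0.0134, -0.0534, -0.0028] [-0.0108, 0.0065, -0.0718]
16 [-0.0152, -0.0566, -0.0029] [-0.0116, 0.007, -0.0766]
17 [-0.017, -0.0598, -0.0029] [-0.0123, 0.0074, -0.0814]
18 [-0.0189, -0.063, -0.0029] [-0.013, 0.0078, -0.0862]
19 [-0.021, -0.0661, -0.0028] [-0.0137, 0.0083, -0.091]
20 [-0.0231, -0.0692, -0.0028] [-0.0145, 0.0087, -0.0957]
```

Call:
jog_arm --increments '[{"dp":[-0.0001,-0.0037,-0.0005],"turn":[-0.0007,0.0004,-0.0048],"fingers":-0.8},{"dp":[-0.0004,-0.0074,-0.0008],"turn":[-0.0014,0.0009,-0.0096],"fingers":-0.8},{"dp":[-0.0007,-0.0111,-0.0011],"turn":[-0.0022,0.0013,-0.0144],"fingers":-0.8},{"dp":[-0.0012,-0.0147,-0.0014],"turn":[-0.0029,0.0017,-0.0191],"fingers":-0.8},{"dp":[-0.0018,-0.0184,-0.0016],"turn":[-0.0036,0.0022,-0.0239],"fingers":-0.8},{"dp":[-0.0025,-0.022,-0.0018],"turn":[-0.0043,0.0026,-0.0287],"fingers":-0.8},{"dp":[-0.0032,-0.0256,-0.002],"turn":[-0.0051,0.003,-0.0335],"fingers":-0.8},{"dp":[-0.0041,-0.0292,-0.0022],"turn":[-0.0058,0.0035,-0.0383],"fingers":-0.8},{"dp":[-0.0052,-0.0328,-0.0024],"turn":[-0.0065,0.0039,-0.0431],"fingers":-0.8},{"dp":[-0.0063,-0.0363,-0.0025],"turn":[-0.0072,0.0044,-0.0479],"fingers":-0.8},{"dp":[-0.0075,-0.0398,-0.0027],"turn":[-0.008,0.0048,-0.0527],"fingers":-0.8},{"dp":[-0.0088,-0.0432,-0.0028],"turn":[-0.0087,0.0052,-0.0574],"fingers":-0.8},{"dp":[-0.0103,-0.0467,-0.0029],"turn":[-0.0094,0.0057,-0.0622],"fingers":-0.8},{"dp":[-0.0118,-0.05,-0.003],"turn":[-0.0101,0.0061,-0.067],"fingers":-0.8},{"dp":[-0.0134,-0.0534,-0.003],"turn":[-0.0108,0.0065,-0.0718],"fingers":-0.8},{"dp":[-0.0152,-0.0566,-0.0031],"turn":[-0.0116,0.007,-0.0766],"fingers":-0.8},{"dp":[-0.017,-0.0598,-0.0031],"turn":[-0.0123,0.0074,-0.0814],"fingers":-0.8},{"dp":[-0.0189,-0.063,-0.0031],"turn":[-0.013,0.0078,-0.0862],"fingers":-0.8},{"dp":[-0.021,-0.0661,-0.003],"turn":[-0.0137,0.0083,-0.091],"fingers":-0.8},{"dp":[-0.0231,-0.0692,-0.003],"turn":[-0.0145,0.0087,-0.0957],"fingers":-0.8}]'

```text
clock: 13.4
tool_pos: [459.6, 107.1, 115.5]
tool_rot: [0.159, 2.981, 0.123]
wrist_force: [0.7, 0.7, -0.3]
opening: 14.1
grasp_force: 19.5
```

Call:
jog_arm --increments '[{"dp":[0,0,0],"turn":[0,0,0],"fingers":-0.8},{"dp":[0,0,0],"turn":[0,0,0],"fingers":-0.8},{"dp":[0,0,0],"turn":[0,0,0],"fingers":-0.8}]'

```text
clock: 13.7
tool_pos: [459.6, 107.3, 115.4]
tool_rot: [0.161, 2.981, 0.122]
wrist_force: [-0.2, -0.2, 0.1]
opening: 14.4
grasp_force: 19.6
```

Call:
jog_arm --increments '[{"dp":[0,0,0],"turn":[0,0,0],"fingers":-0.5},{"dp":[0,0,0],"turn":[0,0,0],"fingers":-0.2},{"dp":[0,0,0],"turn":[0,0,0],"fingers":0.2},{"dp":[0,0,0],"turn":[0,0,0],"fingers":0.2},{"dp":[0,0,0],"turn":[0,0,0],"fingers":0.2},{"dp":[0,0,-0.02],"turn":[0,0,0],"fingers":0.2},{"dp":[0,0,-0.06],"turn":[0,0,0],"fingers":0.2},{"dp":[0,0,-0.1],"turn":[0,0,0],"fingers":0.2},{"dp":[0,0,-0.13],"turn":[0,0,0],"fingers":0.2},{"dp":[0,0,-0.13],"turn":[0,0,0],"fingers":0.2},{"dp":[0,0,-0.13],"turn":[0,0,0],"fingers":0.2}]'

```text
clock: 14.8
tool_pos: [439.8, 97.8, 244.5]
tool_rot: [0.16, 2.979, 0.123]
wrist_force: [0.4, 0.4, -0.5]
opening: 51.3
grasp_force: 0.0
```

```bash
python3 - <<'E'
from h import *
p0,R0=now(); s=sense(); print(s["clock"],p0,s["qpos"].round(2)); print(row(p0,R0,p0+np.array([0,260,20]),R0))
E
```

```text
14.8 [439.7816025   97.77276702 244.54392673] [ 0.12 -0.29  2.17  0.06  1.09 -1.36]
([0.0264, 0.2594, -0.0006], [0.0, 0.0, 0.0])
```

Next I'll move the arm aside to the left for a clear view.

Call:
jog_arm --increments '[{"dp":[0.026,0.26,0],"turn":[0,0,0],"fingers":0.2},{"dp":[0.026,0.26,0],"turn":[0,0,0],"fingers":0.2},{"dp":[0.026,0.26,0],"turn":[0,0,0],"fingers":0.2},{"dp":[0.026,0.26,0],"turn":[0,0,0],"fingers":0.2},{"dp":[0.026,0.26,0],"turn":[0,0,0],"fingers":0.2},{"dp":[0.026,0.26,0],"turn":[0,0,0],"fingers":0.2},{"dp":[0.026,0.26,0],"turn":[0,0,0],"fingers":0.2},{"dp":[0.026,0.26,0],"turn":[0,0,0],"fingers":0.2},{"dp":[0.026,0.26,0],"turn":[0,0,0],"fingers":0.2}]'

```text
clock: 15.7
tool_pos: [439.6, 356.4, 261.9]
tool_rot: [0.163, 2.982, 0.12]
wrist_force: [0.2, 0.2, 0.5]
opening: 51.3
grasp_force: 0.0
```

```bash
python3 - <<'E'
from h import *
ims={n:camera(n) for n in("scene","top")}
bx={"scene":(190,150,290,230),"top":(200,205,260,300)}
for n in bx:
    r=blue(n,ims[n],bx[n]); P=plane(n,r[:3],116); d=P[1]-P[2]; print(n,r[3],P.round(1).tolist(),np.degrees(np.arctan2(d[1],d[0])))
    old=cv2.imread(f"pics/{n}0.png")
b=(170,120,330,320); c=(150,170,310,370)
cv2.imwrite("pics/fin.png",np.hstack([cv2.resize(ims[n][q[1]:q[3],q[0]:q[2]],None,fx=2.5,fy=2.5,interpolation=cv2.INTER_CUBIC) for n,q in(("scene",b),("top",c))]))
s=sense(); print(s["clock"],s["qpos"].round(2),s["wrist_force"].round(1))
E
```

```text
scene 141 [[457.0, 108.3, 116.0], [496.0, 104.5, 116.0], [416.8, 112.2, 116.0]] -5.538466523038189
top 156 [[457.5, 108.5, 116.0], [498.2, 104.5, 116.0], [416.8, 112.5, 116.0]] -5.6654678046260125
15.8 [ 0.66 -0.05  1.94 -0.04  1.09 -0.78] [ 0.3  0.9 -0.2]
```

View pics/fin.png

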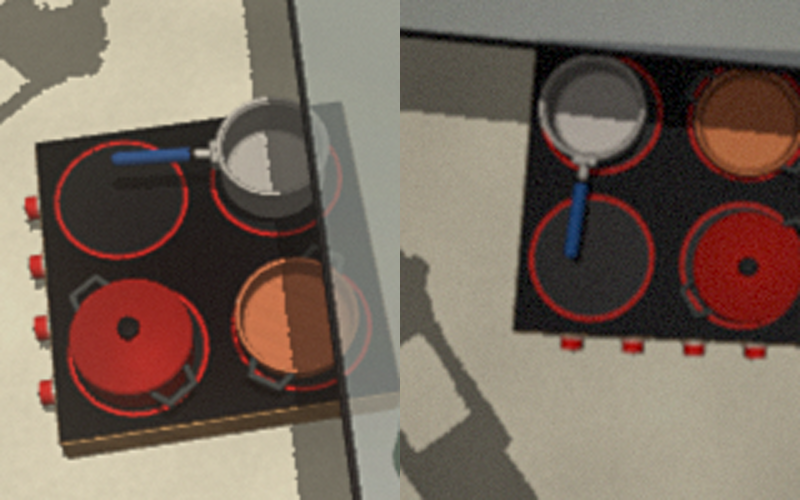

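The handle now lies over the empty front left ring, with its tip at about (112,158) in the left half and (572,255) in the right. The pan's centre is still at about (581,96) mm, and the other pans haven't moved.

```bash
python3 -c "
from cell import *
print(sign_off())"
```

```text
the job is handed in; nothing more can be done
None
```

The job is handed in: the milk pan's handle is swung about 70° inward and lies wholly over the hob, clear of the other two pans, with the pan still centred on its ring to within about 4 mm, the shelf not bumped, the other pans and kettle left alone, and about 16 s on the clock.

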